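# Hang the slide holder on its stand and put the glass slide away

## Robot

A 6-joint arm with a two-finger parallel gripper is mounted at the origin on a cart in front of the work surface, level with it; the furniture and walls round the work are solid. World frame = base frame: x ahead of the robot, y to its left, z up, the work surface at z = 0. Lengths are in mm, angles in degrees, forces in N, time in s.
With the tool pointing down it reaches from about 325 to 775 mm from the base axis. Payload 9.3 kg.
Tool frame: the origin (TCP) lies at the very end of the fingers, on their centre line; the grasp point (between the pads) lies 19 mm behind it; z points along the fingers, y is the line along which they close (so a half turn about z gives the same grasp; the last joint's range is limited). The gripper opens to 85 mm and grips with 20 to 120 N. Pads are 22 mm wide; open, the fingers measure 114 mm over their backs; the gripper's body (76 mm by 85 mm) begins 54 mm behind the grasp point. The pads swing forward as they close: fully open they stand 13 mm farther back than shut.
Start: joints at [-78.014, 14.817, 1.232, 76.415, 0, 81.257], TCP at [194.67, -514.393, 195.979] pointing down, gripper open.
Joint ranges: [-174.27, 174.27], [-52.1, 104.24], [-59.71, 78.15], [-110.17, 111.67], [-87.03, 83.33], [-180, 180]. Speed limits (degrees/s): [127.2, 127.2, 159.86, 180, 180, 180].

## Interface

Orientations are given as a 3x3 rotation matrix whose columns are the frame's x, y, z axes.
In Python, from station import monitor, snapshot, robot gives the robot as it stands.
- The arm moves only by the tool move_arm, never from a script. Its arguments are lists of equal length, an entry for each row: "translation": the shift along the tool's x, y, z in mm, a list of three; "roll": the turn about the tool's z in rad. In form: {"translation": [[dx, dy, dz], ...], "roll": [roll, ...]}. A call has 1 to 5 rows; each row is the pose to reach, as a shift and turn from the pose commanded when the call began, along the tool's axes at that moment; what a row does not reach only later rows make up. A row lasts 1/8 s, in which the tool goes at most 62.5 mm and 10.7 degrees, less where a joint would pass 70% of its speed; a pose out of reach is approached as far as the arm can. A call with a gripper value outside its range is refused whole. "gripper" is the opening, from -1 (shut) to 1 (fully open), set as the call begins (left out, the last holds). The fingers move at their own pace and stop on an object; "grip_force" is the grip in N (left out, the last holds). Time passes only in rows, so rows that repeat a pose let the fingers close. It gives the time, the measured TCP pose, the force, the opening and the grip force at its end, in the units of the state.
- monitor.read_state(): the state, without advancing time (a new reading comes with each control period).
- snapshot(name): name is "scene" or "top" or "wrist"; returns a dict with "pixels" (480x640x3 uint8, red, green, blue), "depth" (480x640 float32, mm along the optical axis (not along the pixel's ray), 0 where there is no reading), "intrinsics" (3x3 intrinsics, pixels), "R" (3x3) and "t" (3): a world point X has camera coordinates R X + t. Camera axes: x right, y down, z forward; pixel columns grow to the right and rows downward; lengths in mm; the calibration is good to about 2 mm. A picture is of the moment at which its call begins.
- robot.job_done(): hands the job in; it is judged then, once.
The state is a dict: "t": time; "q": joint angles; "qd": joint speeds; "tau": joint torques, N m; "tcp_pos": TCP position; "orientation": TCP orientation; "wrist_force": force on the tool from outside, world axes, zero at the start; "moment": the same for the moment, N m; "finger_gap": finger opening in mm; "grasp_force": force on a finger pad.
Only numpy, scipy, OpenCV 4.12 (cv2) and the standard library are available. Lean on these libraries where they do the work, as an engineer would, in place of code of your own. Each camera call takes 0.05 s, during which the arm holds its last target. There are 200 camera calls.

## Task

The wooden holder for guitar slides lies on its back on the desk: hang it on the small steel stand, both keyholes over both studs and let down fully home, so that it hangs level with its wells upward and its back against the steel plate. Then take the glass slide that stands near the front of the desk and stand it in the one of its three wells that fits it closely, right down on the well's bottom, let go, and leave the other things on the desk where they are.

Things in the scene. Friction and masses are not known exactly. Their poses are not given: they have to be found in the camera images.
- stand: Fixed dark steel stand. Foot plate 110 x 190 x 10 mm (x -75 to +35, centred in y); on it an upright plate 150 mm wide, 5 mm thick, its top at z = 130 mm, its front face at x = 0. Two level studs stand out of that face towards the robot. Origin on the desk under the middle of that face; x points away from the robot into the plate, y to the left, z up. Place and yaw vary.
- stud_left (a point): Where the left (+y) stud's axis meets the plate's front face: y = +36, z = 120 mm in the stand's frame; axes as the stand's. The stud points to -x: a neck 6 mm thick and 11.5 mm long, then a head 11 mm in diameter and 5 mm thick, bevelled to 8 mm at the tip, 16.5 mm in front of the plate.
- stud_right (a point): The same point of the like stud on the right (y = -36 mm).
- holder: Loose wooden L, 0.2 to 0.35 kg, 112 mm wide: back board x -9 to 0, z 0 to 97 mm; floor x -94 to 0, z 0 to 18 mm. Frame as when hung: origin in the middle of the back face's lower edge, z up, front to -x. Starts lying on its back: board flat on the desk, keyholes down, z level and away from the robot, floor standing up at the near end. Centre of mass near x -33, z 24 mm.
- floor_edge (a point): Middle of the holder's front edge: x = -94, y = 0, z = 9 mm in its frame; axes as the holder's. At the start uppermost, 94 mm over the desk; here the floor can be pinched over its 18 mm, up to 25 mm deep. Tipped towards the robot about its lower back edge, past about 40 degrees the holder goes over by its own weight and then stands firmly upright on its floor.
- top_edge (a point): Middle of the back board's top edge: x = -4.5, y = 0, z = 97 mm in the holder's frame; axes as the holder's. The plain board, 9 mm thick, can be pinched here, front and back, when it stands upright; down to 40 mm below the edge there is nothing else.
- slot_left (a point): In the holder's back face at y = +36, z = 54 mm: where the stud's axis seats (on stud_left when hung, within 3 mm). Its keyhole has a round entry of 14 mm diameter centred 12 mm below this point (z = 42), and a slot 8.5 mm wide up from it: put the entries over the stud heads, back against the plate, then let it down 12 mm.
- slot_right (a point): The same point of the like keyhole at y = -36 mm; belongs on stud_right.
- middle_well (a point): Centre of the mouth of the holder's middle well, level with the floor's top (x = -51.5, y = +8, z = 18 mm); 29 mm diameter, 14 mm deep. Beside it a 21 mm well at y = +39 and a 37 mm well at y = -31. Axes as the holder's.
- slide: Glass guitar slide: pale green-blue plain tube, 26 mm outside diameter, 60 mm long, 45 g, standing on end on the desk. Origin in the middle of its lower end, z up along the tube.
- pick_tin: Bystander: dark flat tin 60 x 87 x 21 mm, loose. Origin under its middle.
- capo: Bystander: grey metal guitar capo 42 x 90 x 14 mm, loose, lying near the front of the desk. Origin under its middle.
There are look-alikes about, which are no part of the job. Leave any black or red look-alike of the slide alone.

How it is judged:
By the outcome, as a careful person would: the job done as asked, in the order asked, and still so for the second after the job is handed in, with the robot touching nothing.
It also fails if it takes over 66 s, if anything falls off the work surface, if the arm or the gripper's body presses on something with over 40 N, if the wrist force passes 120 N, or if a joint passes its speed limit or range.

## Working session

There is one attempt and no reset: what is moved stays moved. The work goes in short steps, Python scripts to look and compute and a tool call to move; the robot and the scene stay as the last step left them, time stands still between calls to the robot, and variables do not carry over. Pictures are saved under pics/ and viewed, at most 10 in all, crops included, and the job is handed in when it is done.

Besides the shell and the picture viewer there is one more tool, called after ">>>" by a JSON object that holds its "method" and its "body", one argument or row to a line. move_arm: Moves the arm, as the interface text tells. Its arguments: {"type":"object","properties":{"translation":{"type":"array"},"roll":{"type":"array"},"gripper":{"type":"number"},"grip_force":{"type":"number"}},"required":["translation","roll"]}

```bash
ls; mkdir -p pics
cat > h.py <<'E'
import numpy as np, cv2
from station import monitor, snapshot, robot
def save(s,n): cv2.imwrite('pics/'+n+'.png', s['pixels'][:,:,::-1])
def pts(s):
    d=s['depth'];K=s['intrinsics'];v,u=np.mgrid[0:480,0:640]
    c=np.stack([(u-K[0][2])/K[0][0]*d,(v-K[1][2])/K[1][1]*d,d],-1)
    return (c-np.array(s['t']))@np.array(s['R'])   # R^T(c-t)
E
python3 - <<'E'
from h import *
for n in('scene','top'):
    s=snapshot(n);save(s,n);np.savez('pics/'+n+'.npz',**s)
    print(n,np.round(s['t']),np.round(s['R'],2).tolist(),s['intrinsics'][0][0])
st=monitor.read_state();print(st)
E
```

```text
pics
scene [375. 298. 676.] [[-0.65, -0.76, 0.01], [-0.38, 0.31, -0.87], [0.66, -0.57, -0.49]] 450.64239608030505
top [-27. 552. 972.] [[0.04, -1.0, 0.0], [-0.98, -0.04, -0.21], [0.21, 0.01, -0.98]] 567.3049766642196
{'t': 0.1, 'q': array([-7.80138681e+01,  1.48490259e+01,  1.19618836e+00,  7.64160561e+01,
       -1.47089200e-03,  8.12551916e+01]), 'qd': array([-0.02913843, -0.0346638 ,  0.01674732,  0.06934746, -0.03543199,
       -0.04297767]), 'tau': array([ 7.72400061e-03, -5.56693554e+01,  3.45069408e+01,  1.16612311e-02,
       -3.23106086e-06,  2.45367715e-05]), 'tcp_pos': array([ 194.60489848, -514.12355759,  195.42682155]), 'orientation': array([[ 9.35253031e-01,  3.53979792e-01, -2.74824722e-04],
       [ 3.53979864e-01, -9.35252311e-01,  1.17087342e-03],
       [ 1.57435074e-04, -1.19234533e-03, -9.99999277e-01]]), 'wrist_force': array([ 0.41452449, -0.59884652, -0.12033383]), 'moment': array([-0.01338586,  0.02336841,  0.05116726]), 'grasp_force': 0.0, 'finger_gap': 85.23487290870152}
```

View pics/top.png

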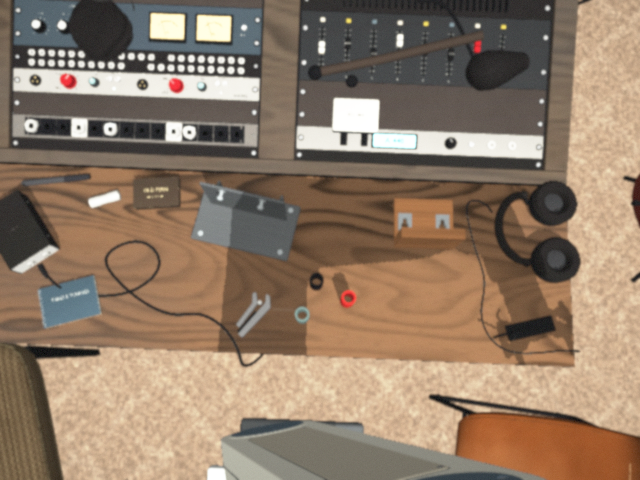

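View pics/scene.png

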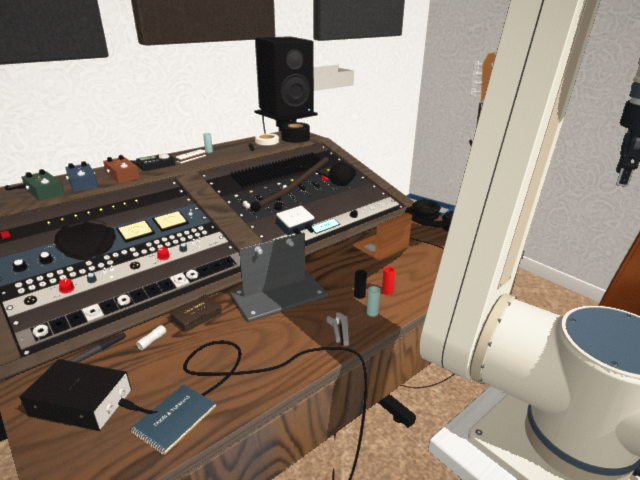

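The top view shows the stand at about (245,220) with its studs at (222,195) and (262,204), and the holder at (423,218). The glass slide is at (302,314), with the black one at (316,281), the red one at (348,298), the capo at (254,314) and the pick tin at (157,191). Next I measure them.

Run:
```python
from h import *
s=dict(np.load('pics/top.npz'));P=pts(s)
def show(n,us,vs):
    print(n)
    for v in vs: print(v,' '.join('%4d,%4d,%3d'%tuple(P[v,u]) for u in us))
show('holder',range(388,472,8),range(190,246,4))
show('stand',range(190,304,10),range(180,262,6))
show('slide',range(294,312,2),range(304,326,3))
show('console',range(200,480,40),range(140,186,6))
c=cv2.resize(s['pixels'][165:345,185:485],(800,480),interpolation=cv2.INTER_CUBIC)
cv2.imwrite('pics/crop1.png',c[:,:,::-1])
```

```text
holder
190  671,-149,  5  673,-165,  1  675,-181, -2  675,-196,  0  675,-212,  1  677,-228,  0  677,-243,  0  678,-259,  0  678,-274,  1  681,-291, -4  679,-305,  1
194  664,-149,  2  667,-166, -3  666,-181,  0  666,-196,  1  668,-212, -1  668,-228,  0  670,-244, -1  670,-259, -1  670,-274,  1  672,-291, -3  671,-305,  3
198  657,-150, -1  655,-164,  7  659,-181, -1  658,-196,  3  660,-212,  0  661,-228, -2  661,-243,  0  661,-259,  0  662,-275,  0  662,-289,  3  664,-306, -1
202  649,-150,  0  646,-164, 10  647,-179,  9  648,-195,  9  649,-210,  8  650,-226,  8  650,-241,  9  651,-257,  7  651,-272, 10  656,-291, -4  654,-304,  4
206  641,-150, -1  638,-164, 10  640,-180,  8  641,-195,  7  641,-210,  8  642,-226,  8  642,-241, 10  643,-257,  7  644,-272,  7  647,-290,  0  646,-304,  4
210  632,-150,  1  631,-164,  8  632,-180,  8  633,-195,  7  632,-210, 10  634,-226,  8  340,  -9,1064  635,-256, 10  636,-272,  7  639,-290,  0  639,-305,  0
214  625,-150,  0  623,-164,  8  624,-180,  8  624,-195,  8  624,-210, 11  626,-226,  8  626,-241,  9  626,-256, 11  628,-272,  8  630,-289,  1 
[... 4708 characters left out ...]
  9  794, 161,-110  748,  64, 18  752, -13, 15  755, -91, 16  758,-169, 17  762,-248, 16
152  735, 223,  1  736, 143,  6  737,  64, 12  742, -13, 10  745, -92, 10  749,-171,  9  751,-248, 13
158  718, 220, 12  724, 142,  7  725,  63, 14  730, -14,  9  734, -92,  6  738,-171,  5  741,-250,  6
164  708, 220,  7  711, 141,  7  715,  63,  7  717, -14,  9  720, -92, 10  726,-172,  4  730,-251,  2
170  698, 221, -1  699, 140,  7  703,  63,  5  707, -15,  4  709, -93,  7  713,-171,  7  714,-249, 11
176  685, 218,  3  689, 141,  0  691,  62,  3  699, -15, -8  699, -94,  0  701,-172,  5  704,-250,  5
182  633, 191,128  677, 140,  0  679,  61,  2  684, -16, -1  687, -94,  0  690,-172,  1  694,-251, -1
```

View pics/crop1.png

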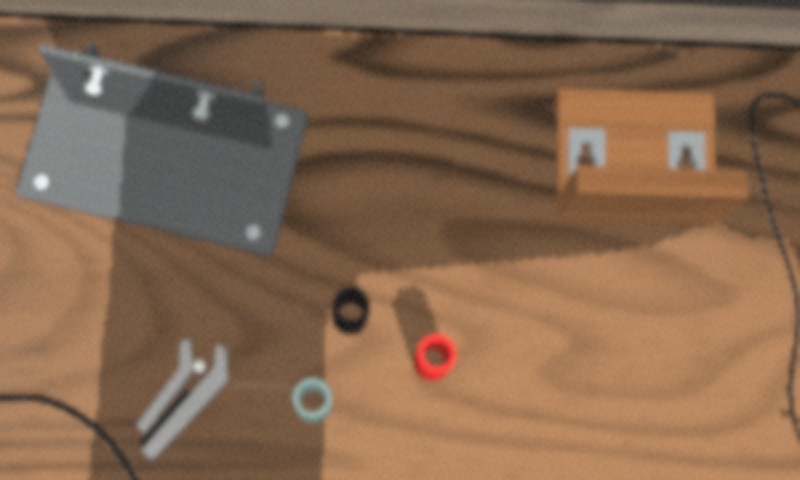

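The crop shows the holder upright-end bar at crop (650,185) with both metal keyhole inserts in its board beyond. The two studs are at (95,80) and (203,105), and the glass slide ring is at (312,399), clear of the black and red ones. The heights match (floor edge 94, slide 60, plate 130), so I set out to tip the holder.

```bash
cat >> h.py <<'E'
def plan(xyz,yaw=None):
    "shift along tool axes and roll to bring TCP to world xyz with tool x-axis at world yaw (deg)"
    s=monitor.read_state();R=s['orientation'];d=R.T@(np.array(xyz)-s['tcp_pos'])
    cur=np.degrees(np.arctan2(R[1,0],R[0,0]))
    r=0 if yaw is None else -np.radians((yaw-cur+180)%360-180)
    print('shift',np.round(d,1),'roll %.4f'%r,'yaw %.2f'%cur,'tcp',np.round(s['tcp_pos'],1),'t %.2f'%s['t'])
E
python3 - <<'E'
from h import *
plan([620,-217,195],93)
P=pts(dict(np.load('pics/top.npz')))
m=(P[...,2]>125)&(P[...,2]<135)&(P[...,0]>560)&(P[...,0]<660)&(P[...,1]>20)&(P[...,1]<220)
q=P[m];print(len(q),q[:,1].min(),q[:,1].max(),np.polyfit(q[:,1],q[:,0],1))
# front face: between z 30 and 110
m=np.zeros(m.shape,bool);m[185:225,205:285]=1
q=P[m];q=q[(q[:,2]>15)&(q[:,2]<105)];
for _ in range(4):
    A=np.c_[q[:,1],np.ones(len(q))];c,*_=np.linalg.lstsq(A,q[:,0],rcond=None);r=q[:,0]-A@c;q=q[abs(r)<max(2,r.std())]
print('face',len(q),c,r.std())
m=(P[...,2]>85)&(P[...,2]<100)&(P[...,0]>540)&(P[...,0]<590)&(P[...,1]>-290)&(P[...,1]<-140)
q=P[m];print('floor edge',q.min(0),q.max(0),np.polyfit(q[:,1],q[:,0],1),q.mean(0))
E
```

```text
shift [ 503.  -127.3    0.7] roll -1.2613 yaw 20.73 tcp [ 194.6 -514.1  195.4] t 0.10
326 44.56439959626129 191.14248340673433 [1.92004768e-01 5.92955887e+02]
face 869 [1.95675096e-01 5.91467475e+02] 0.4487278481162097
floor edge [ 558.69415132 -273.86559888   85.51547513] [ 579.20145284 -161.52105055   99.14703855] [-1.06235104e-02  5.65974544e+02] [ 568.28688386 -217.66248622   93.76824504]
```

>>> {"method": "move_arm", "body": {
  "translation": [
    [503, -127.3, 0],
    [503, -127.3, 0],
    [503, -127.3, 0],
    [503, -127.3, 0],
    [503, -127.3, 0]
  ],
  "roll": [-1.2613, -1.2613, -1.2613, -1.2613, -1.2613],
  "gripper": -1
}}

```text
t: 0.72
tcp_pos: [452.3, -334.0, 195.8]
orientation: [[0.262, 0.965, -0.0], [0.965, -0.262, 0.0], [0.0, -0.0, -1.0]]
wrist_force: [0.2, -1.4, -0.0]
finger_gap: -0.0
grasp_force: 0.0
```

```bash
python3 -c "
from h import *
plan([620,-217,195],93);plan([620,-217,75],93)"
```

```text
shift [156.9 131.2   0.8] roll -0.3178 yaw 74.79 tcp [ 452.3 -334.   195.8] t 0.72
shift [156.9 131.2 120.8] roll -0.3178 yaw 74.79 tcp [ 452.3 -334.   195.8] t 0.72
```

>>> {"method": "move_arm", "body": {
  "translation": [
    [157, 131, 1],
    [157, 131, 1],
    [157, 131, 1],
    [157, 131, 1],
    [157, 131, 1]
  ],
  "roll": [-0.3178, -0.3178, -0.3178, -0.3178, -0.3178]
}}

```text
t: 1.35
tcp_pos: [619.5, -218.6, 194.1]
orientation: [[-0.048, 0.999, -0.001], [0.999, 0.048, 0.0], [0.001, -0.001, -1.0]]
wrist_force: [-1.3, 0.0, 0.3]
finger_gap: 0.1
grasp_force: 0.0
```

Run:
```python
from h import *
s=snapshot('wrist');save(s,'w1');P=pts(s);np.savez('pics/w1.npz',**s)
m=(P[...,2]>85)&(P[...,2]<105)&(P[...,0]>530)&(P[...,0]<600)&(P[...,1]>-290)&(P[...,1]<-140)
q=P[m];print('floor edge',len(q),q.min(0),q.max(0),np.polyfit(q[:,1],q[:,0],1),q.mean(0)) if len(q)>9 else print(len(q))
plan([620,-217,75],93)
```

```text
floor edge 4756 [ 560.82589129 -277.86767227   85.01162642] [ 579.90112172 -164.79447932   97.32232309] [-6.52889376e-03  5.69533386e+02] [ 570.95372776 -217.5470912    94.65845364]
shift [  2.4   1.5 119.5] roll -0.0056 yaw 92.68 tcp [ 618.7 -219.5  194.5] t 1.40
```

View pics/w1.png

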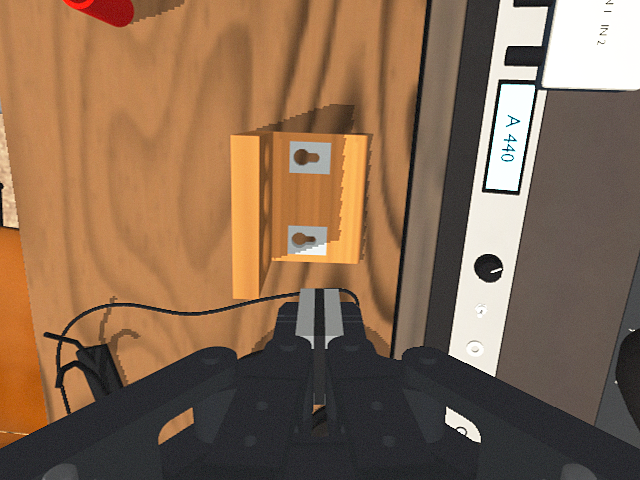

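The wrist view shows the holder's floor bar at columns 232–272 and rows 135–298, keyholes at (305,157) and (302,240), with the fingers just off the far side of the bar. I go down behind the bar.

>>> {"method": "move_arm", "body": {
  "translation": [
    [2, 0, 119],
    [2, 0, 119],
    [2, 0, 119]
  ],
  "roll": [0, 0, 0]
}}

```text
t: 1.78
tcp_pos: [615.3, -217.5, 72.7]
orientation: [[-0.044, 0.999, -0.007], [0.999, 0.044, 0.003], [0.004, -0.007, -1.0]]
wrist_force: [0.1, -0.5, 0.9]
finger_gap: -0.4
grasp_force: 0.0
```

>>> {"method": "move_arm", "body": {
  "translation": [
    [0, -15, 0],
    [0, -23, 0],
    [0, -29, 0],
    [0, -34, 0],
    [0, -39, 0]
  ],
  "roll": [0, 0, 0, 0, 0]
}}

```text
t: 2.4
tcp_pos: [580.0, -219.2, 76.3]
orientation: [[-0.046, 0.999, 0.0], [0.999, 0.046, -0.0], [-0.0, 0.0, -1.0]]
wrist_force: [1.1, -0.3, -0.4]
finger_gap: -0.1
grasp_force: 0.0
```

>>> {"method": "move_arm", "body": {
  "translation": [
    [0, -5, 0],
    [0, -10, 0],
    [0, -15, 0],
    [0, -20, 0],
    [0, -25, 0]
  ],
  "roll": [0, 0, 0, 0, 0]
}}

```text
t: 3.02
tcp_pos: [554.8, -220.3, 76.0]
orientation: [[-0.046, 0.999, -0.0], [0.999, 0.046, 0.0], [0.0, -0.0, -1.0]]
wrist_force: [-0.6, 0.4, 0.2]
finger_gap: -0.1
grasp_force: 0.0
```

Run:
```python
from h import *
s=snapshot('wrist');P=pts(s);save(s,'w2')
s=snapshot('top');P=pts(s)
for v in range(206,262,5): print(v,' '.join('%4d,%4d,%3d'%tuple(P[v,u]) for u in (400,420,440)))
```

```text
206  640,-172,  7  641,-211,  7  471,-112,608
211  629,-172, 10  631,-210,  8  465,-111,612
216  620,-172,  7  621,-210, 10  460,-111,615
221  609,-172, 11  458, -96,605  455,-110,618
226  599,-172, 10  451, -95,615  451,-110,619
231  574,-162, 74  446, -94,619  445,-109,624
236  564,-162, 78  441, -93,624  441,-108,627
241  559,-165, 59  436, -92,628  436,-107,629
246  434, -79,613  431, -92,631  432,-107,631
251  429, -78,619  427, -91,634  428,-107,631
256  423, -77,627  422, -91,636  423,-106,635
261  418, -76,633  418, -90,638  419,-106,637
```

View pics/w2.png

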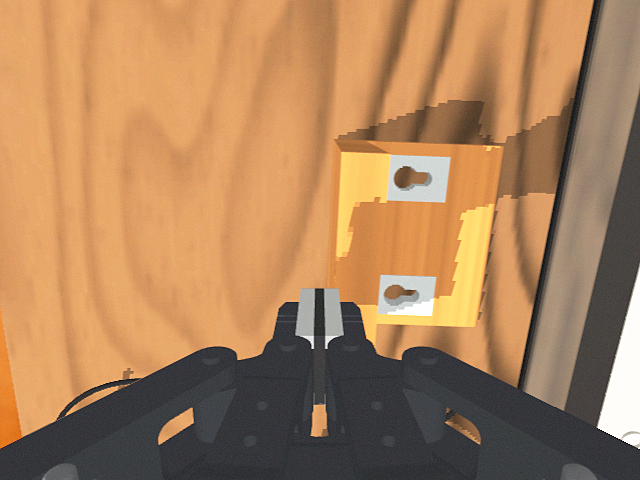

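Run:
```python
from h import *
s=snapshot('wrist');P=pts(s)
print(np.round(s['R']).tolist(), -np.array(s['R']).T@s['t'])
for v in range(130,400,18): print(v,' '.join('%4d,%4d,%3d'%tuple(P[v,u]) for u in range(300,520,20)))
s=snapshot('scene');cv2.imwrite('pics/s2.png',cv2.resize(s['pixels'][180:380,280:500],None,fx=2.7,fy=2.7)[:,:,::-1])
```

```text
[[1.0, 0.0, -0.0], [0.0, -1.0, 0.0], [0.0, -0.0, -1.0]] [ 551.53775873 -152.72850307  254.97923692]
130  540,-161,  2  552,-160,  2  563,-159,  1  575,-159,  0  586,-158,  1  598,-158,  0  609,-157,  0  621,-157,  1  633,-156,  0  644,-156,  0  655,-155,  1
148  541,-171,  0  552,-170,  1  560,-165, 73  569,-164, 72  578,-164, 67  597,-168,  8  608,-167, 10  620,-166,  9  631,-166, 10  642,-165, 10  653,-165, 10
166  541,-181,  1  553,-181,  1  560,-171, 80  567,-169, 95  574,-169, 94  598,-177, 10  609,-177, 10  621,-176, 11  632,-176, 10  643,-175, 10  655,-175, 10
184  541,-192,  1  553,-191,  1  560,-177, 88  567,-176, 95  575,-176, 95  601,-189,  1  612,-188,  4  622,-187, 10  634,-186,  8  645,-186, 10  660,-186,  1
202  542,-203,  1  554,-202,  0  560,-184, 93  568,-183, 94  576,-183, 94  600,-198,  9  612,-198,  9  623,-197, 10  635,-197, 10  647,-196,  9  662,-197,  0
220  542,-214,  0  554,-213,  1  561,-190, 95  569,-190, 94  576,-190, 93  601,-209,  9  613,-208,  9  625,-208, 10  636,-207, 10  648,-207, 10  664,-208,  1
238  543,-225,  1  555,-225,  0  561,-197, 94  569,-
[... 669 characters left out ...]
619,-266, 10  632,-266,  9  645,-265,  9  660,-268,  2  674,-268,  0
328  548,-210,145  554,-210,144  560,-210,145  566,-214,136  597,-284,  2  610,-283,  1  623,-283,  0  637,-283,  0  650,-282,  0  663,-281,  1  676,-280,  1
346  549,-209,157  554,-213,149  559,-208,157  564,-209,156  598,-297,  1  611,-296,  1  579,-208,157  638,-295,  1  652,-295,  0  665,-294,  0  678,-294,  0
364  549,-209,164  554,-219,149  559,-208,166  563,-208,165  568,-208,165  575,-213,157  578,-208,164  583,-208,164  587,-207,165  667,-308,  0  680,-307,  1
382  550,-204,179  555,-225,148  558,-204,179  562,-204,179  566,-204,178  573,-212,166  577,-209,170  580,-208,172  585,-208,172  589,-207,172  593,-207,172
```

View pics/s2.png

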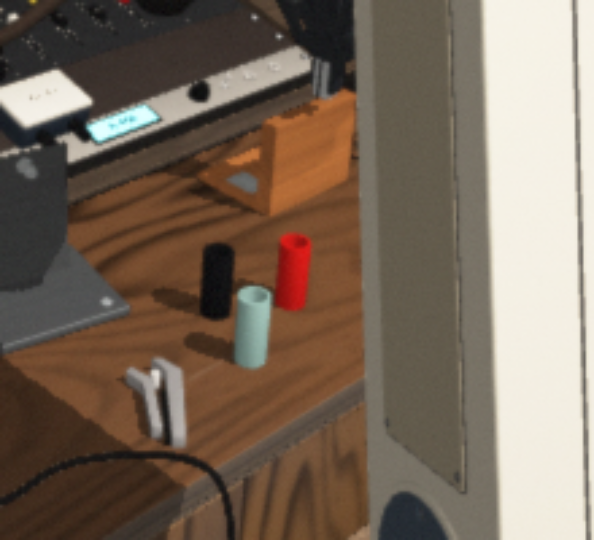

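The scene crop shows the fingers ending above the bar at about (322,95), and the holder has not moved. The wrist depth also puts the fingertips near z≈118 while the TCP reads 76. I check the tip height in the scene depth.

Run:
```python
from h import *
s=snapshot('scene');P=pts(s)
m=(abs(P[...,0]-555)<25)&(abs(P[...,1]+220)<25)&(P[...,2]>97)&(P[...,2]<220)
v,u=np.where(m);print(m.sum(),P[m].min(0) if m.any() else '')
for vv in range(196,222,2): print(vv,' '.join('%4d,%4d,%3d'%tuple(P[vv,uu]) for uu in range(388,412,3)))
st=monitor.read_state();print(st['tcp_pos'],st['finger_gap'],st['q'])
```

```text
641 [ 530.04214132 -234.01668503  109.60268224]
196  795,-446, 19  578,-205,155  569,-206,158  562,-209,159  551,-207,164  542,-207,167  548,-226,160  526,-209,172
198  785,-435, 19  786,-452, 14  567,-205,154  559,-206,156  551,-207,158  542,-207,161  538,-214,161  526,-210,166
200  783,-435, 12  777,-442, 12  770,-448, 13  560,-207,150  551,-208,153  542,-208,156  535,-210,158  524,-208,162
202  769,-419, 14  768,-432, 11  765,-443,  9  558,-207,146  550,-208,148  542,-209,151  534,-210,153  525,-211,156
204  767,-417,  9  759,-422, 11  756,-433,  9  562,-212,138  550,-208,143  543,-211,144  544,-224,140  727,-471,  8
206  756,-405, 10  753,-416,  8  750,-427,  5  559,-209,134  551,-210,137  544,-213,138  546,-227,134  718,-461,  7
208  750,-399,  7  747,-410,  4  743,-419,  3  557,-208,130  546,-205,134  547,-217,131  542,-223,131  653,-377, 47
210  741,-389,  6  -88, 579,585  734,-409,  2  558,-210,124  549,-209,127  542,-212,129  544,-226,124  643,-366, 48
212  736,-384,  2  724,-384,  7  721,-395,  5  559,-210,118  547,-208,123  541,-212,124  544,-227,118  633,-354, 49
214  719,-366,  7  714,-373,  7  713,-386,  4  557,-209,114  548,-210,117  544,-216,116  573,-265, 91  569,-272, 90
216  708,-353,  8  709,-368,  4  709,-382,  0  581,-239, 90  550,-213,109  570,-249, 91  566,-257, 90  564,-266, 88
218  705,-350,  4  702,-360,  2  578,-224, 90  572,-229, 91  567,-234, 91  561,-239, 92  563,-255, 86  565,-268, 82
220  578,-202, 91  573,-208, 92  569,-215, 91  566,-222, 90  562,-230, 89  562,-241, 85  564,-256, 80  564,-268, 76
[ 555.26203524 -220.38431323   76.07204744] -0.055598005960655755 [-2.96931556e+01  2.26412450e+01 -5.08000166e+00  6.22629605e+01
  1.03616697e-03  5.76580497e+01]
```

Run:
```python
from h import *
s=snapshot('wrist');P=pts(s)
for v in range(282,300,1): print(v,' '.join('%4d,%4d,%3d'%tuple(P[v,u]) for u in (301,306,311,328,333,338)))
plan([622,-217,35],93)
```

```text
282  545,-255,  0  548,-254,  1  551,-254,  0  561,-244, 24  561,-221, 82  562,-216, 95
283  545,-255,  0  548,-254,  2  551,-255,  1  561,-244, 26  561,-221, 83  562,-216, 95
284  545,-256,  1  548,-256,  0  551,-255,  0  561,-244, 27  561,-221, 84  562,-216, 96
285  545,-257,  0  548,-257,  0  551,-256,  1  561,-245, 27  561,-221, 85  562,-217, 94
286  545,-258,  0  548,-257,  1  551,-256,  1  561,-245, 29  561,-221, 85  562,-218, 95
287  545,-258,  0  548,-257,  1  551,-258,  0  561,-245, 28  561,-222, 86  562,-218, 94
288  545,-258,  2  548,-258,  0  551,-258,  1  561,-246, 29  561,-222, 86  562,-218, 95
289  548,-211,116  550,-211,115  551,-210,116  557,-210,117  559,-210,117  561,-210,117
290  548,-210,118  550,-210,118  551,-209,119  557,-210,117  559,-210,117  561,-209,119
291  548,-210,119  550,-210,118  552,-210,118  557,-210,119  559,-210,119  561,-210,118
292  548,-210,119  550,-210,119  552,-210,120  557,-210,119  559,-210,119  561,-209,120
293  548,-211,119  550,-210,120  552,-210,121  557,-210,120  559,-210,120  561,-210,120
294  548,-210,122  550,-210,121  552,-210,122  557,-209,122  559,-210,121  561,-210,121
295  548,-210,122  550,-211,121  552,-210,121  557,-210,122  559,-209,123  561,-210,122
296  548,-210,124  550,-210,123  552,-210,123  557,-210,123  559,-210,123  561,-210,122
297  548,-210,125  550,-210,123  552,-210,124  557,-210,123  559,-209,124  561,-210,124
298  548,-210,125  550,-210,125  552,-210,124  557,-210,125  559,-209,125  560,-210,124
299  548,-211,123  550,-210,124  552,-210,126  557,-210,126  559,-210,125  560,-210,125
shift [ 0.2 66.8 41. ] roll -0.0061 yaw 92.65 tcp [ 555.3 -220.3   76. ] t 3.33
```

>>> {"method": "move_arm", "body": {
  "translation": [
    [0, 0, -50],
    [0, 70, -50],
    [0, 70, -50],
    [0, 70, -50],
    [0, 70, 40]
  ],
  "roll": [0, 0, 0, 0, 0]
}}

```text
t: 3.95
tcp_pos: [627.2, -218.5, 67.1]
orientation: [[-0.046, 0.999, 0.008], [0.999, 0.046, -0.004], [-0.004, 0.008, -1.0]]
wrist_force: [1.2, -0.6, -0.9]
finger_gap: 0.2
grasp_force: 0.0
```

>>> {"method": "move_arm", "body": {
  "translation": [
    [0, -10, 31],
    [0, -20, 31],
    [0, -30, 31],
    [0, -34, 31],
    [0, -38, 31]
  ],
  "roll": [0, 0, 0, 0, 0]
}}

```text
t: 4.58
tcp_pos: [587.7, -219.3, 34.0]
orientation: [[-0.046, 0.999, 0.003], [0.999, 0.046, -0.001], [-0.001, 0.003, -1.0]]
wrist_force: [0.9, 0.2, 0.3]
finger_gap: 0.0
grasp_force: 0.4
```

>>> {"method": "move_arm", "body": {
  "translation": [
    [0, -4, 0],
    [0, -8, 0],
    [0, -12, 0],
    [0, -16, 0],
    [0, -20, 0]
  ],
  "roll": [0, 0, 0, 0, 0]
}}

```text
t: 5.2
tcp_pos: [566.8, -219.7, 32.3]
orientation: [[-0.046, 0.999, -0.0], [0.999, 0.046, 0.0], [0.0, -0.0, -1.0]]
wrist_force: [-0.6, -0.1, 0.1]
finger_gap: 0.1
grasp_force: 0.2
```

Run:
```python
from h import *
s=snapshot('wrist');P=pts(s)
for v in range(130,290,18): print(v,' '.join('%4d,%4d,%3d'%tuple(P[v,u]) for u in range(240,480,20)))
plan([622,-217,35],93)
```

```text
130  526,-160,  2  535,-159,  1  545,-159,  0  554,-158,  1  564,-158,  0  573,-158,  0  583,-157,  1  592,-157,  1  602,-156,  1  612,-156,  0  621,-155,  1  630,-155,  1
148  525,-168,  0  535,-168,  0  548,-165, 37  556,-164, 34  564,-164, 29  573,-165, 19  582,-164, 17  591,-164, 16  603,-165,  1  612,-164,  1  622,-164,  0  632,-163,  1
166  543,-166, 95  548,-166, 93  552,-167, 81  557,-168, 64  564,-170, 45  573,-173, 19  582,-172, 17  591,-172, 20  599,-171, 22  607,-170, 26  615,-169, 29  623,-169, 31
184  542,-171, 93  548,-170, 93  552,-172, 80  557,-178, 44  565,-177, 44  574,-181, 16  583,-180, 18  592,-179, 21  605,-182,  0  608,-178, 27  616,-177, 29  624,-176, 31
202  542,-176, 93  548,-175, 94  552,-178, 80  557,-185, 43  565,-185, 42  575,-189, 16  584,-189, 18  593,-188, 17  605,-191,  0  615,-191,  1  616,-185, 31  625,-184, 31
220  542,-181, 93  548,-181, 93  552,-184, 79  558,-191, 50  565,-192, 42  575,-198, 14  584,-197, 19  593,-196, 22  601,-194, 25  610,-194, 27  617,-193, 30  626,-192, 32
238  542,-186, 94  548,-186, 92  552,-189, 80  558,-194, 64  566,-200, 41  576,-207, 14  585,-205, 19  594,-204, 21  602,-203, 24  611,-202, 26  618,-200, 31  627,-200, 32
256  542,-192, 94  548,-192, 93  553,-196, 80  558,-209, 39  566,-208, 40  576,-216, 15  585,-214, 19  594,-213, 22  603,-211, 25  611,-210, 27  619,-209, 30  627,-207, 34
274  542,-197, 93  548,-197, 93  553,-202, 79  558,-217, 40  567,-217, 38  577,-225, 15  586,-223, 19  595,-222, 21  604,-220, 25  612,-219, 27  620,-217, 30  628,-216, 33
shift [ 0.1 55.7 -2.7] roll -0.0062 yaw 92.65 tcp [ 566.3 -219.7   32.3] t 5.25
```

Tilted about 17°, pivot holding. I keep pushing.

>>> {"method": "move_arm", "body": {
  "translation": [
    [0, -5, 0],
    [0, -10, 0],
    [0, -15, 0],
    [0, -20, 0],
    [0, -25, 0]
  ],
  "roll": [0, 0, 0, 0, 0]
}}

```text
t: 5.88
tcp_pos: [541.8, -220.9, 32.5]
orientation: [[-0.046, 0.999, -0.0], [0.999, 0.046, -0.0], [-0.0, -0.0, -1.0]]
wrist_force: [0.7, -0.7, 0.3]
finger_gap: -0.0
grasp_force: 0.0
```

>>> {"method": "move_arm", "body": {
  "translation": [
    [0, -4, 0],
    [0, -8, 0],
    [0, -12, 0],
    [0, -16, 0],
    [0, -20, 0]
  ],
  "roll": [0, 0, 0, 0, 0]
}}

```text
t: 6.5
tcp_pos: [521.9, -221.8, 32.5]
orientation: [[-0.046, 0.999, -0.0], [0.999, 0.046, 0.0], [0.0, 0.0, -1.0]]
wrist_force: [0.3, 0.6, -0.7]
finger_gap: 0.2
grasp_force: 0.0
```

Run:
```python
from h import *
s=snapshot('wrist');P=pts(s);save(s,'w3')
for v in range(130,290,18): print(v,' '.join('%4d,%4d,%3d'%tuple(P[v,u]) for u in range(180,480,25)))
plan([622,-217,35],93)
```

```text
130  452,-163,  1  464,-163,  1  476,-162,  1  488,-162,  0  500,-161,  1  512,-161,  1  524,-160,  1  536,-159,  0  548,-159,  1  559,-158,  2  572,-158,  0  583,-157,  2
148  452,-172,  1  469,-170, 19  480,-169, 18  491,-169, 19  502,-168, 18  513,-168, 19  524,-167, 20  535,-167, 19  546,-166, 18  553,-164, 37  572,-166,  1  584,-166,  1
166  451,-181,  0  468,-178, 18  480,-177, 19  491,-177, 19  501,-178,  4  513,-177,  5  524,-175, 19  535,-175, 18  546,-174, 18  550,-170, 55  550,-166, 89  555,-165, 97
184  452,-189,  2  468,-186, 18  480,-185, 19  491,-185, 18  501,-186,  5  513,-186,  4  525,-183, 18  536,-183, 18  547,-182, 18  550,-176, 60  550,-171, 91  555,-170, 97
202  451,-198,  0  468,-194, 19  480,-193, 19  491,-193, 18  518,-154,211  514,-192, 18  525,-191, 19  536,-191, 19  548,-190, 19  550,-181, 64  550,-175, 93  555,-174, 99
220  451,-208,  1  468,-202, 20  479,-202, 19  491,-201, 19  501,-204,  4  514,-204,  5  525,-200, 18  537,-199, 19  549,-199, 18  518,-154,211  551,-180, 94  557,-179, 97
238  450,-217,  0  467,-212, 17  479,-211, 18  491,-210, 19  501,-213,  5  514,-213,  4  526,-208, 19  538,-208, 19  549,-207, 18  550,-194, 66  551,-185, 96  557,-184, 97
256  449,-227,  0  467,-220, 18  479,-219, 19  491,-219, 19  502,-223,  5  514,-222,  4  526,-217, 19  538,-217, 18  550,-216, 18  550,-199, 69  552,-191, 95  558,-190, 96
274  449,-236,  1  467,-229, 19  479,-229, 19  491,-228, 19  503,-227, 19  515,-227, 18  527,-226, 19  539,-226, 19  551,-225, 19  551,-205, 71  552,-196, 96  593,-230,  0
shift [ 1.000e-01  1.006e+02 -2.600e+00] roll -0.0061 yaw 92.65 tcp [ 521.5 -221.8   32.4] t 6.55
```

The holder stands upright (floor top 18–19, board top 97 at x≈550–559). I rise, open and line up with the board.

>>> {"method": "move_arm", "body": {
  "translation": [
    [0, 0, -60],
    [0, 15, -100],
    [0, 33, -100],
    [0, 33, -100]
  ],
  "roll": [0, 0, 0, 0],
  "gripper": 0
}}

```text
t: 7.05
tcp_pos: [555.8, -220.2, 132.5]
orientation: [[-0.047, 0.999, 0.0], [0.999, 0.047, -0.0], [-0.0, 0.0, -1.0]]
wrist_force: [-0.4, -0.6, -1.1]
finger_gap: 42.4
grasp_force: 0.0
```

Run:
```python
from h import *
s=snapshot('wrist');P=pts(s);save(s,'w4')
m=(P[...,2]>93)&(P[...,2]<103)&(P[...,0]>530)&(P[...,0]<590)&(P[...,1]>-290)&(P[...,1]<-140)
q=P[m];print(len(q),q.min(0),q.max(0),q.mean(0));
(c,sz,a)=cv2.minAreaRect(q[:,:2].astype(np.float32));print(c,sz,a)
m=(P[...,2]>16)&(P[...,2]<21)&(P[...,0]>430)&(P[...,0]<550)&(P[...,1]>-290)&(P[...,1]<-140)
print(cv2.minAreaRect(P[m][:,:2].astype(np.float32)))
```

```text
3450 [ 550.86905508 -277.7640146    93.00562372] [ 560.71631915 -164.91356822   99.98464914] [ 555.70068369 -217.1072932    97.05516191]
(555.767822265625, -221.34295654296875) (8.997269630432129, 112.86410522460938) 0.46413904428482056
((508.04656982421875, -221.5064697265625), (84.59158325195312, 112.39617156982422), 0.38800013065338135)
```

View pics/w4.png

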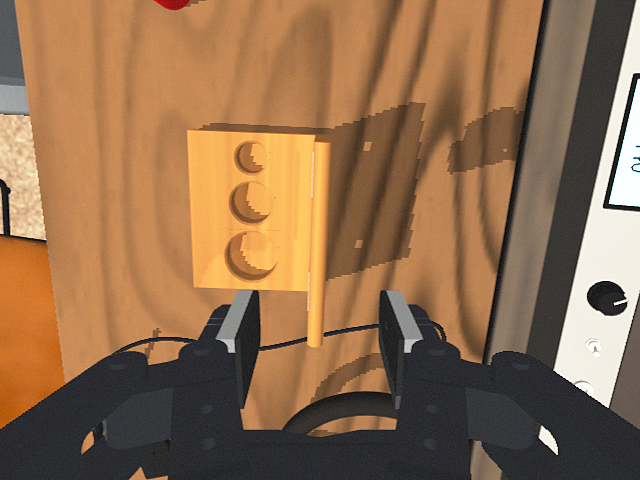

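The board top runs along column ~318 between the two open fingers, with wells at (252,157), (252,202) and (252,255) visible, so the wells are upward. Now down and grip.

>>> {"method": "move_arm", "body": {
  "translation": [
    [-1, 0, 60],
    [-1, 0, 101],
    [-1, 0, 101],
    [-1, 0, 101]
  ],
  "roll": [0.039, 0.039, 0.039, 0.039]
}}

```text
t: 7.6
tcp_pos: [555.5, -221.7, 32.8]
orientation: [[-0.007, 1.0, 0.001], [1.0, 0.007, -0.001], [-0.001, 0.001, -1.0]]
wrist_force: [0.6, 0.8, 0.7]
finger_gap: 43.1
grasp_force: 0.0
```

>>> {"method": "move_arm", "body": {
  "translation": [
    [0, 0, 0],
    [0, 0, 0],
    [0, 0, 0],
    [0, 0, 0],
    [0, 0, 0]
  ],
  "roll": [0, 0, 0, 0, 0],
  "gripper": -1,
  "grip_force": 70
}}

```text
t: 8.22
tcp_pos: [555.9, -221.8, 33.1]
orientation: [[-0.007, 1.0, 0.002], [1.0, 0.007, -0.001], [-0.001, 0.002, -1.0]]
wrist_force: [-0.5, -0.2, 6.9]
finger_gap: 7.8
grasp_force: 69.5
```

Run:
```python
from h import *
y=-11.07
plan([470,-60,170],90+y); plan([470,-221,170])
s=snapshot('wrist');P=pts(s)
m=(P[...,2]>93)&(P[...,2]<103)&(P[...,0]>530)&(P[...,0]<590)&(P[...,1]>-290)&(P[...,1]<-140)
print(cv2.minAreaRect(P[m][:,:2].astype(np.float32)),np.median(P[m][:,2]))
```

```text
shift [ 162.2  -84.4 -137.3] roll 0.2006 yaw 90.42 tcp [ 555.9 -221.8   33.1] t 8.22
shift [   1.2  -85.6 -137.1] roll 0.0000 yaw 90.42 tcp [ 555.9 -221.8   33.1] t 8.22
((554.3749389648438, -210.24542236328125), (33.9945068359375, 88.98983001708984), 15.164111137390137) 97.34206224151451
```

>>> {"method": "move_arm", "body": {
  "translation": [
    [0, 0, -30],
    [0, 0, -60],
    [0, 0, -95],
    [0, 0, -95]
  ],
  "roll": [0, 0, 0, 0]
}}

```text
t: 8.78
tcp_pos: [556.5, -222.0, 129.4]
orientation: [[-0.007, 1.0, 0.005], [1.0, 0.007, -0.003], [-0.003, 0.004, -1.0]]
wrist_force: [-0.3, -1.3, -3.1]
finger_gap: 7.8
grasp_force: 68.8
```

Run:
```python
from h import *
plan([531,135,128],90-11.07)
```

```text
shift [357.1 -22.8   0.4] roll 0.2006 yaw 90.42 tcp [ 556.5 -222.   129.4] t 8.78
```

>>> {"method": "move_arm", "body": {
  "translation": [
    [30, -20, 0],
    [75, -23, 0],
    [125, -23, 0],
    [175, -23, 0],
    [225, -23, 0]
  ],
  "roll": [0.02, 0.06, 0.1, 0.15, 0.2]
}}

```text
t: 9.4
tcp_pos: [529.8, 5.1, 125.4]
orientation: [[0.193, 0.981, -0.001], [0.981, -0.193, 0.0], [-0.0, -0.001, -1.0]]
wrist_force: [0.4, -0.8, -1.9]
finger_gap: 8.0
grasp_force: 68.9
```

Run:
```python
from h import *
plan([531,135,128],90-11.07)
```

```text
shift [127.7 -23.9  -2.5] roll -0.0014 yaw 78.85 tcp [529.8   5.1 125.4] t 9.40
```

Run:
```python
from h import *
s=snapshot('wrist');P=pts(s);save(s,'w5');np.savez('pics/w5.npz',**s)
n=np.array([np.cos(np.radians(-11)),np.sin(np.radians(-11))]);l=np.array([-n[1],n[0]])
m=(P[...,2]>126)&(P[...,2]<134)&(P[...,0]>570)&(P[...,0]<660)&(P[...,1]>20)&(P[...,1]<230)
q=P[m];print(len(q),cv2.minAreaRect(q[:,:2].astype(np.float32)),np.median(q[:,2]))
# face
m=(P[...,2]>20)&(P[...,2]<105)&(abs(P[...,0]-591.5-.1957*P[...,1])<12)&(P[...,1]>45)&(P[...,1]<190)
q=P[m];print('face',len(q),np.polyfit(q[:,1],q[:,0],1))
# studs: points in front of face 6..20mm with z 108..130
d=(P[...,0]-591.5-.1957*P[...,1])*.981
m=(d<-6)&(d>-22)&(P[...,2]>108)&(P[...,2]<132)&(P[...,1]>45)&(P[...,1]<200)
for k in (0,1):
    mm=m&((P[...,1]>118)==k);q=P[mm]
    if len(q): print('stud',k,len(q),q.mean(0),q.min(0),q.max(0))
# holder in hand: top edge
m=(P[...,2]>180)&(P[...,2]<205)&(abs(P[...,0]-530)<40)&(abs(P[...,1]-5)<80)
q=P[m];print('top',len(q),q.min(0),q.max(0))
```

```text
2806 ((601.8007202148438, 72.14834594726562), (58.41511917114258, 22.121997833251953), 79.32352447509766) 130.59272229929624
face 5527 [1.96202269e-01 5.93374134e+02]
stud 0 589 [595.90554354  82.71599648 124.00838279] [592.06501532  77.39315916 117.24217245] [601.79328927  88.25996954 127.73469927]
top 11994 [506.18774289 -28.60757453 180.01076853] [556.5207053   61.55302106 204.99971044]
```

View pics/w5.png

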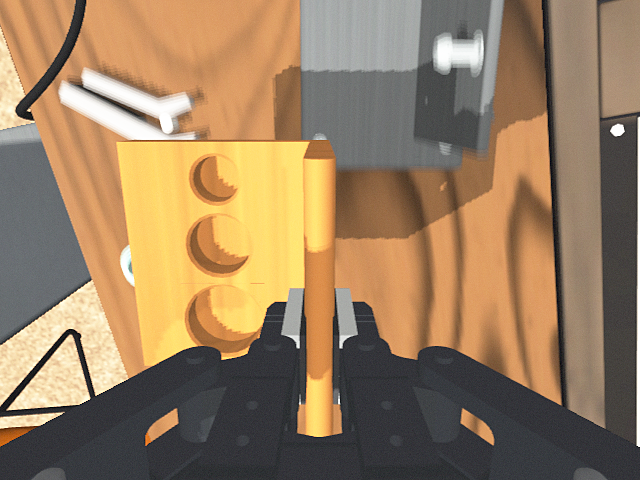

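The view shows the holder gripped straight, with wells at (215,178), (218,243) and (222,318), and the right stud at (458,52). The left stud is out of frame, so I shift to see both.

>>> {"method": "move_arm", "body": {
  "translation": [
    [25, 0, 0],
    [50, 0, 0],
    [80, 0, 0],
    [80, 0, 0],
    [80, 0, 0]
  ],
  "roll": [0, 0, 0, 0, 0]
}}

```text
t: 10.07
tcp_pos: [545.4, 81.8, 125.7]
orientation: [[0.191, 0.982, -0.001], [0.982, -0.191, -0.0], [-0.001, -0.001, -1.0]]
wrist_force: [-0.5, -0.8, -3.3]
finger_gap: 7.8
grasp_force: 69.0
```

```bash
cat > m.py <<'E'
from h import *
def measure(save_as=None):
    s=snapshot('wrist');P=pts(s)
    if save_as: save(s,save_as)
    st=monitor.read_state();R=st['orientation'];T=st['tcp_pos']
    n=R[:2,1];l=R[:2,0]           # tool y = into plate, tool x = left
    Q=np.stack([(P[...,:2]-T[:2])@l,(P[...,:2]-T[:2])@n,P[...,2]],-1)  # left, in, height rel. TCP
    print('tcp',np.round(T,1),'yaw',np.degrees(np.arctan2(l[1],l[0])))
    m=(Q[...,2]>20)&(Q[...,2]<105)&(abs(P[...,0]-593.4-.1962*P[...,1])<6)&(P[...,1]>45)&(P[...,1]<190)
    f=np.polyfit(Q[m][:,0],Q[m][:,1],1);print('face in = %.4f*left + %.2f'%tuple(f),m.sum())
    d=Q[...,1]-np.polyval(f,Q[...,0])
    m=(d<-5)&(d>-20)&(Q[...,2]>112)&(Q[...,2]<130)&(P[...,1]>45)&(P[...,1]<200)
    k,lab,stt,_=cv2.connectedComponentsWithStats(m.astype(np.uint8))
    for i in range(1,k):
        if stt[i,4]>60: 
            q=Q[lab==i];dd=d[lab==i];h=q[dd<-12.5];g=q[(dd>-11)]
            print('stud',len(q),'left range',np.percentile(q[:,0],[2,98]).round(1),'neck left mean',g[:,0].mean().round(2) if len(g) else '','head',np.percentile(h[:,0],[3,97]).round(1) if len(h) else '','tip d',np.percentile(dd,2).round(1),'zmax',np.percentile(q[:,2],98).round(1))
    zt=T[2]+64
    m=(abs(Q[...,2]-zt)<3)&(abs(Q[...,1])<12)&(Q[...,0]>16)&(Q[...,0]<80)
    if m.any(): q=Q[m];print('board top: left max %.1f in %.1f..%.1f z %.1f'%(np.percentile(q[:,0],99.5),*np.percentile(q[:,1],[1,99]),np.median(q[:,2])),'slope',np.polyfit(q[:,0],q[:,1],1))
    m=(Q[...,1]<-12)&(Q[...,1]>-85)&(abs(Q[...,2]-(zt-79))<8)&(Q[...,0]>-20)&(Q[...,0]<60)
    q=Q[m];A=np.c_[q[:,:2],np.ones(len(q))];c,*_=np.linalg.lstsq(A,q[:,2],rcond=None);print('floor plane slopes left,in (deg)',np.degrees(c[:2]).round(2),'z at board %.1f'%c[2],'left max',np.percentile(q[:,0],99.9) if len(q) else '')
    return s,P,Q
E
python3 -c "
from m import *
measure('w6')"
```

```text
tcp [545.5  81.5 125.9] yaw 78.94431249852077
face in = 0.0007*left + 62.74 9982
stud 684 left range [78.3 87.7] neck left mean 83.05 head [78.4 87.6] tip d -16.7 zmax 126.8
stud 520 left range [ 7.3 16.3] neck left mean 11.79 head [ 7.3 16.2] tip d -16.7 zmax 126.8
board top: left max 57.0 in -4.1..4.5 z 189.9 slope [-0.00133502  0.25829989]
floor plane slopes left,in (deg) [ 0.02 -0.04] z at board 111.4 left max 56.99589421140326
```

View pics/w6.png

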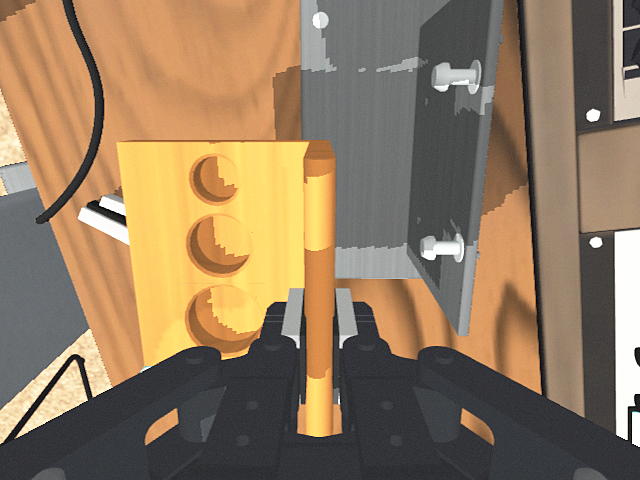

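Studs and holder are seen together and level: shift left 46.6, down about 14.4, and 58 in. First I go close in front.

>>> {"method": "move_arm", "body": {
  "translation": [
    [25, 10, 8],
    [46.6, 20, 14.4],
    [46.6, 30, 14.4],
    [46.6, 30, 14.4],
    [46.6, 30, 14.4]
  ],
  "roll": [0, 0, 0, 0, 0]
}}

```text
t: 10.75
tcp_pos: [584.1, 121.5, 112.1]
orientation: [[0.192, 0.981, -0.0], [0.981, -0.192, -0.0], [-0.0, -0.0, -1.0]]
wrist_force: [0.2, -0.5, -2.8]
finger_gap: 7.6
grasp_force: 69.0
```

```bash
python3 -c "
from m import *
measure('w7')"
```

```text
tcp [584.  121.6 112.2] yaw 78.92574799850621
face in = 0.0003*left + 32.65 4673
stud 583 left range [32.4 41.5] neck left mean 36.93 head [32.4 41.4] tip d -16.6 zmax 126.9
board top: left max 56.7 in -3.9..4.7 z 176.3 slope [-0.00055711  0.40944738]
floor plane slopes left,in (deg) [0.06 0.03] z at board 97.8 left max 56.73468175370996
```

>>> {"method": "move_arm", "body": {
  "translation": [
    [0, 6, 0.5],
    [0, 11, 0.5],
    [0, 15, 0.5],
    [0, 19, 0.5],
    [0, 22, 0.5]
  ],
  "roll": [0, 0, 0, 0, 0]
}}

```text
t: 11.42
tcp_pos: [606.1, 117.8, 111.5]
orientation: [[0.192, 0.981, -0.0], [0.981, -0.192, -0.0], [-0.0, -0.0, -1.0]]
wrist_force: [-0.3, 0.2, -2.6]
finger_gap: 7.8
grasp_force: 69.0
```

>>> {"method": "move_arm", "body": {
  "translation": [
    [0, 2, 0],
    [0, 4, 0],
    [0, 5.5, 0],
    [0, 5.5, 0]
  ],
  "roll": [0, 0, 0, 0]
}}

```text
t: 11.92
tcp_pos: [611.2, 116.8, 111.6]
orientation: [[0.192, 0.981, -0.0], [0.981, -0.192, -0.0], [-0.0, -0.0, -1.0]]
wrist_force: [0.9, -0.8, -4.4]
finger_gap: 8.1
grasp_force: 69.0
```

```bash
python3 -c "
from m import *
measure('w8')"
```

```text
tcp [611.2 116.8 111.6] yaw 78.96086585122791
face in = 0.1455*left + -4.87 154
stud 333 left range [31.7 41.1] neck left mean 36.55 head  tip d -11.8 zmax 127.2
board top: left max 56.7 in -3.9..4.6 z 175.8 slope [-1.20064303e-04  3.54392340e-01]
floor plane slopes left,in (deg) [0.06 0.01] z at board 97.2 left max 56.77290060464661
```

No resistance and the heads show through, so the board is at the plate. Now I let it down.

>>> {"method": "move_arm", "body": {
  "translation": [
    [0, 0, 3],
    [0, 0, 6],
    [0, 0, 9],
    [0, 0, 11],
    [0, 0, 12]
  ],
  "roll": [0, 0, 0, 0, 0]
}}

```text
t: 12.6
tcp_pos: [611.2, 116.8, 99.4]
orientation: [[0.192, 0.981, -0.0], [0.981, -0.192, 0.0], [-0.0, -0.0, -1.0]]
wrist_force: [1.1, -0.1, -3.2]
finger_gap: 7.8
grasp_force: 69.0
```

>>> {"method": "move_arm", "body": {
  "translation": [
    [0, 0, 0.5],
    [0, 0, 1],
    [0, 0, 1]
  ],
  "roll": [0, 0, 0]
}}

```text
t: 12.98
tcp_pos: [611.3, 116.8, 99.0]
orientation: [[0.192, 0.981, 0.0], [0.981, -0.192, -0.0], [0.0, 0.0, -1.0]]
wrist_force: [-0.1, 0.2, 1.0]
finger_gap: 7.6
grasp_force: 69.7
```

Seated at the expected height (bottom ≈66) and its weight is on the studs. I release and rise.

>>> {"method": "move_arm", "body": {
  "translation": [
    [0, 0, 0],
    [0, 0, 0],
    [0, 0, 0]
  ],
  "roll": [0, 0, 0],
  "gripper": -0.3
}}

```text
t: 13.35
tcp_pos: [611.3, 116.8, 98.6]
orientation: [[0.192, 0.981, 0.0], [0.981, -0.192, 0.0], [0.0, 0.0, -1.0]]
wrist_force: [0.6, -0.4, -0.1]
finger_gap: 29.8
grasp_force: 0.0
```

>>> {"method": "move_arm", "body": {
  "translation": [
    [0, 0, -20],
    [0, 0, -50],
    [-30, -50, -75],
    [-60, -90, -75],
    [-60, -90, -75]
  ],
  "roll": [0, 0, 0, 0, 0]
}}

```text
t: 13.98
tcp_pos: [508.9, 74.4, 174.6]
orientation: [[0.192, 0.981, 0.001], [0.981, -0.192, -0.0], [-0.0, 0.001, -1.0]]
wrist_force: [0.2, 0.5, 0.3]
finger_gap: 29.8
grasp_force: 0.0
```

```bash
cat > hung.py <<'E'
from h import *
def hung(name='wrist'):
    s=snapshot(name);P=pts(s)
    a=np.radians(-11.07);n=np.array([np.cos(a),np.sin(a)]);l=np.array([-n[1],n[0]])
    O=np.array([616.6,118.5])
    Q=np.stack([(P[...,:2]-O)@n,(P[...,:2]-O)@l,P[...,2]],-1)
    near=(abs(Q[...,1])<75)&(Q[...,0]<15)&(Q[...,0]>-110)
    m=near&(abs(Q[...,2]-163)<5);q=Q[m]
    if len(q)>20: print('top',len(q),cv2.minAreaRect(q[:,:2].astype(np.float32)),np.median(q[:,2]),q[:,2].std())
    m=near&(abs(Q[...,2]-85)<6)&(Q[...,0]<-11);q=Q[m]
    if len(q)>20:
        print('floor',len(q),cv2.minAreaRect(q[:,:2].astype(np.float32)),np.median(q[:,2]))
        A=np.c_[q[:,:2],np.ones(len(q))];c,*_=np.linalg.lstsq(A,q[:,2],rcond=None);print('slopes deg',np.degrees(c[:2]),c[2])
    m=near&(abs(Q[...,2]-130)<3)&(Q[...,0]>-2);q=Q[m]
    if len(q): print('plate top',len(q),q.min(0),q.max(0))
    # well bottoms (z~70)
    m=(near&(abs(Q[...,2]-70)<5)&(abs(Q[...,0]+51)<22)).astype(np.uint8)
    k,lab,st,_=cv2.connectedComponentsWithStats(m)
    for i in range(1,k):
        if st[i,4]>40: q=Q[lab==i];(c,r)=cv2.minEnclosingCircle(q[:,:2].astype(np.float32));print('well',st[i,4],np.round(c,1),round(r,1),np.median(q[:,2]))
    return s,P,Q
E
python3 -c "
from hung import *
hung();hung('top');plan([421,7,180],78.9)"
```

```text
top 5826 ((-5.393836498260498, -4.408405303955078), (107.70800018310547, 10.271199226379395), 89.86430358886719) 162.9763984967085 1.6061755770360033
floor 20802 ((-52.50180435180664, -2.0414657592773438), (83.026611328125, 112.23358917236328), 0.015340973623096943) 84.56793160539607
slopes deg [0.32424764 0.0231077 ] 84.83103559902943
plate top 177 [ -0.5826072  -74.94773059 127.11967059] [  4.61281342 -64.82409755 132.87699033]
well 928 [-50.8  37.8] 10.4 70.71775892830499
well 1692 [-51.    6.1] 14.5 70.63762257899168
well 2427 [-51.1 -33.4] 18.5 70.64885580642093
plate top 29 [ -1.92785936 -74.04278576 128.05173122] [  3.29929051 -56.80961746 132.61492377]
shift [-84.2 -76.   -6. ] roll 0.0005 yaw 78.93 tcp [511.8  75.  174.2] t 14.07
```

Hung level and home: top at 163, floor top at 84.6, well bottoms at 70.6, middle well at about world (567.7, 134.3). Next I turn the gripper and look at the glass slide.

```bash
python3 -c "
from h import *
plan([450,6,165],168.93)"
```

```text
shift [-79.6 -47.4   9.1] roll -1.5708 yaw 78.93 tcp [511.8  75.  174.2] t 14.07
```

>>> {"method": "move_arm", "body": {
  "translation": [
    [-40, -23, 9],
    [-80, -47, 9],
    [-80, -47, 9],
    [-80, -47, 9],
    [-80, -47, 9]
  ],
  "roll": [-1.571, -1.571, -1.571, -1.571, -1.571],
  "gripper": 0
}}

```text
t: 14.7
tcp_pos: [451.2, 5.6, 164.4]
orientation: [[-0.682, 0.731, 0.0], [0.731, 0.682, 0.0], [-0.0, 0.0, -1.0]]
wrist_force: [1.1, 0.2, 0.8]
finger_gap: 42.8
grasp_force: 0.0
```

```bash
python3 -c "
from h import *
plan([450,6,165],168.93)"
```

```text
shift [ 1.2 -0.6 -0.6] roll -0.6265 yaw 133.03 tcp [451.2   5.6 164.4] t 14.70
```

>>> {"method": "move_arm", "body": {
  "translation": [
    [0, 0, 0],
    [0, 0, 0],
    [0, 0, 0],
    [0, 0, 0],
    [0, 0, 0]
  ],
  "roll": [-0.6265, -0.6265, -0.6265, -0.6265, -0.6265]
}}

```text
t: 15.32
tcp_pos: [451.0, 5.7, 164.3]
orientation: [[-0.98, 0.198, -0.0], [0.198, 0.98, 0.0], [0.0, 0.0, -1.0]]
wrist_force: [0.2, 0.3, 0.2]
finger_gap: 42.9
grasp_force: 0.0
```

Run:
```python
from h import *
s=snapshot('wrist');P=pts(s);save(s,'w9')
m=(P[...,2]>57)&(P[...,2]<64)&(abs(P[...,0]-421)<25)&(abs(P[...,1]-6)<25)
q=P[m];print(len(q),cv2.minEnclosingCircle(q[:,:2].astype(np.float32)),q.min(0),q.max(0),s['pixels'][m].mean(0))
c=cv2.minEnclosingCircle(q[:,:2].astype(np.float32))[0]
plan([*c,70],168.93)
```

```text
563 ((421.525390625, 3.9695727825164795), 12.78939151763916) [408.88532453  -8.79015849  57.02426998] [434.18171027  16.60197302  63.34458281] [239.40319716 248.94671403 247.01420959]
shift [28.3 -7.5 94.3] roll -0.0075 yaw 168.50 tcp [450.8   5.7 164.3] t 15.38
```

The ring at (421.5, 4.0) has radius 12.8 and a pale colour, so it is the glass slide. I go down over it and grip lightly.

>>> {"method": "move_arm", "body": {
  "translation": [
    [28.3, -7.5, 20],
    [28.3, -7.5, 70],
    [28.3, -7.5, 120],
    [28.3, -7.5, 162],
    [28.3, -7.5, 162]
  ],
  "roll": [-0.0075, -0.0075, -0.0075, -0.0075, -0.0075]
}}

```text
t: 16.0
tcp_pos: [419.0, 4.3, 0.7]
orientation: [[-0.981, 0.192, -0.005], [0.192, 0.981, 0.001], [0.005, 0.0, -1.0]]
wrist_force: [1.4, 0.6, -0.2]
finger_gap: 42.3
grasp_force: 0.0
```

>>> {"method": "move_arm", "body": {
  "translation": [
    [0, 0, 0],
    [0, 0, 0],
    [0, 0, 0],
    [0, 0, 0]
  ],
  "roll": [0, 0, 0, 0],
  "gripper": -1,
  "grip_force": 25
}}

```text
t: 16.5
tcp_pos: [421.8, 3.7, 3.7]
orientation: [[-0.982, 0.191, 0.003], [0.191, 0.982, -0.0], [-0.003, 0.0, -1.0]]
wrist_force: [1.0, 1.3, 6.8]
finger_gap: 24.9
grasp_force: 27.0
```

Run:
```python
from h import *
s=snapshot('wrist');P=pts(s);save(s,'w10')
m=(P[...,2]>57)&(P[...,2]<64)&(abs(P[...,0]-421)<16)&(abs(P[...,1]-4)<16)
q=P[m];print(len(q),q.min(0),q.max(0)) if len(q) else 0
plan([421.5,4,180],168.93)
plan([567.7,134.3,180],168.93)
```

```text
3214 [407.13943876 -11.978312    57.00152212] [434.58641041  19.92681354  63.95342034]
shift [-1.000e-01  2.000e-01 -1.763e+02] roll 0.0012 yaw 169.00 tcp [421.8   3.7   3.7] t 16.55
shift [-118.8  156.1 -176. ] roll 0.0012 yaw 169.00 tcp [421.8   3.7   3.7] t 16.55
```

>>> {"method": "move_arm", "body": {
  "translation": [
    [0, 0, -30],
    [0, 0, -80],
    [-20, 30, -115],
    [-60, 80, -115],
    [-100, 130, -115]
  ],
  "roll": [0, 0, 0, 0, 0]
}}

```text
t: 17.18
tcp_pos: [543.1, 111.5, 119.1]
orientation: [[-0.981, 0.192, 0.003], [0.192, 0.981, -0.0], [-0.003, 0.0, -1.0]]
wrist_force: [0.3, -0.4, 0.4]
finger_gap: 24.3
grasp_force: 26.3
```

Run:
```python
from h import *
plan([567.7,134.3,119],168.93)
```

```text
shift [-19.8  27.1   0.1] roll 0.0004 yaw 168.95 tcp [543.1 111.5 119.1] t 17.18
```

>>> {"method": "move_arm", "body": {
  "translation": [
    [-10, 14, 0],
    [-19, 26, 0],
    [-19, 26, 0],
    [-19, 26, 0]
  ],
  "roll": [0, 0, 0, 0]
}}

```text
t: 17.68
tcp_pos: [564.3, 131.6, 117.8]
orientation: [[-0.981, 0.192, -0.0], [0.192, 0.981, -0.0], [0.0, -0.0, -1.0]]
wrist_force: [0.0, -0.1, 0.3]
finger_gap: 24.7
grasp_force: 26.3
```

Run:
```python
from hung import *
s,P,Q=hung();save(s,'w11')
st=monitor.read_state();T=st['tcp_pos'];z=T[2]-3.7+60
m=(abs(P[...,2]-z)<4)&(np.hypot(P[...,0]-T[0],P[...,1]-T[1])<16)
q=Q[m];print('slide top',len(q),z,q.min(0),q.max(0),cv2.minEnclosingCircle(q[:,:2].astype(np.float32)))
# tube side below the fingers
for zz in (118,125,132,140,150):
    m=(abs(P[...,2]-zz)<2.5)&(np.hypot(P[...,0]-T[0],P[...,1]-T[1])<17);q=Q[m]
    if len(q)>5: print(zz,len(q),'in min %.1f'%q[:,0].min(),'lat %.1f %.1f'%(q[:,1].min(),q[:,1].max()))
a=np.radians(-11.07);n=np.array([np.cos(a),np.sin(a)]);l=np.array([-n[1],n[0]])
d=T[:2]-np.array([616.6,118.5]);print('tcp in frame',d@n,d@l,T)
v,u=np.where((abs(P[...,2]-z)<4)&(np.hypot(P[...,0]-T[0],P[...,1]-T[1])<16));print(u.min(),u.max(),v.min(),v.max())
cv2.imwrite('pics/c11.png',s['pixels'][60:480,100:540,::-1])
```

```text
top 3597 ((-37.18988037109375, 3.983396530151367), (60.31196212768555, 51.64468002319336), 4.98089075088501) 162.09027392901464 2.780532208211964
floor 19985 ((-52.755287170410156, -1.6178131103515625), (83.47357177734375, 112.7112045288086), 0.007825942710042) 84.47821426574559
slopes deg [0.16804786 0.02575664] 84.58025399808307
well 3189 [-50.9 -33.3] 18.6 70.69561328468777
well 935 [-51.1   6.4] 14.5 70.66735124332843
well 946 [-50.3  38.3] 10.4 70.7317989202741
slide top 3140 174.21247431910504 [-67.52278627 -10.440802   170.21498558] [-41.26359199  14.79127521 178.20600311] ((-54.023162841796875, 2.548988103866577), 15.938111305236816)
118 162 in min -67.2 lat -9.6 15.1
125 204 in min -67.2 lat -9.7 14.9
132 221 in min -67.0 lat -9.7 14.8
140 387 in min -67.3 lat -10.3 14.8
150 563 in min -67.1 lat -10.0 14.6
tcp in frame -53.77993436760093 2.7391220350898404 [564.34666464 131.51434109 117.91247432]
279 361 296 374
```

View pics/c11.png

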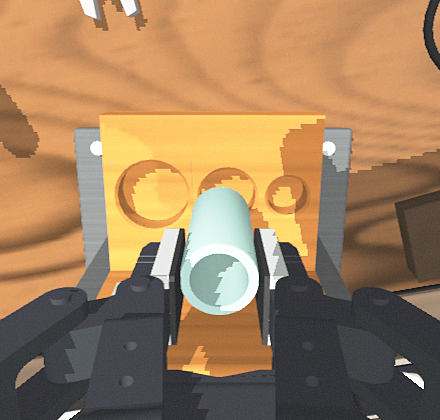

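The crop shows the tube held upright, right beside the middle well (crop (228,185)). Correction: 3.0 toward the plate and 3.8 left, then down to just above the mouth.

>>> {"method": "move_arm", "body": {
  "translation": [
    [-3, 3.8, 0],
    [-3, 3.8, 10],
    [-3, 3.8, 20],
    [-3, 3.8, 25],
    [-3, 3.8, 25]
  ],
  "roll": [0, 0, 0, 0, 0]
}}

```text
t: 18.35
tcp_pos: [568.3, 135.4, 91.9]
orientation: [[-0.982, 0.191, -0.001], [0.191, 0.982, -0.0], [0.001, -0.0, -1.0]]
wrist_force: [0.1, 0.7, 0.4]
finger_gap: 24.7
grasp_force: 26.3
```

Run:
```python
from hung import *
s,P,Q=hung()
T=monitor.read_state()['tcp_pos']
for zz in (93,100,107,115,125):
    m=(abs(P[...,2]-zz)<2.5)&(np.hypot(P[...,0]-T[0],P[...,1]-T[1])<17);q=Q[m]
    if len(q)>5: print(zz,len(q),'in min %.1f'%q[:,0].min(),'lat %.1f %.1f'%(q[:,1].min(),q[:,1].max()))
a=np.radians(-11.07);n=np.array([np.cos(a),np.sin(a)]);l=np.array([-n[1],n[0]])
d=T[:2]-np.array([616.6,118.5]);print('tcp in frame',d@n,d@l,T)
```

```text
top 2444 ((-35.45719909667969, 5.259174346923828), (54.403385162353516, 98.38484954833984), 0.1778891682624817) 164.9935848362079 2.8135210662279335
floor 24598 ((-52.846824645996094, -1.6669845581054688), (83.54136657714844, 112.6933364868164), 0.07608162611722946) 84.44444562702004
slopes deg [0.16573354 0.04542006] 84.55470350806638
plate top 262 [ -1.62270976 -73.59479104 127.02251574] [  5.55902866 -63.29807341 132.54388022]
well 3962 [-51.1 -33.2] 18.6 70.72323136018065
well 634 [-50.9   6.3] 14.4 70.57561315756189
well 1162 [-50.4  38.2] 10.4 70.7386567795397
93 181 in min -64.0 lat -5.1 19.6
100 197 in min -64.0 lat -5.1 19.4
107 222 in min -64.0 lat -5.2 19.3
115 386 in min -63.9 lat -5.7 19.4
125 582 in min -64.3 lat -5.5 19.1
tcp in frame -50.41813158598327 7.389283899687003 [568.53878439 135.43248545  92.34472573]
```

>>> {"method": "move_arm", "body": {
  "translation": [
    [0, -0.7, 0],
    [0, -0.7, 4],
    [0, -0.7, 8],
    [0, -0.7, 12],
    [0, -0.7, 15]
  ],
  "roll": [0, 0, 0, 0, 0]
}}

```text
t: 19.02
tcp_pos: [568.4, 134.8, 77.2]
orientation: [[-0.982, 0.191, -0.0], [0.191, 0.982, -0.0], [0.0, -0.0, -1.0]]
wrist_force: [-0.8, 0.5, -0.0]
finger_gap: 24.8
grasp_force: 26.3
```

>>> {"method": "move_arm", "body": {
  "translation": [
    [0, 0, 1],
    [0, 0, 2],
    [0, 0, 2.5],
    [0, 0, 2.5]
  ],
  "roll": [0, 0, 0, 0]
}}

```text
t: 19.52
tcp_pos: [568.5, 134.8, 75.1]
orientation: [[-0.982, 0.191, 0.0], [0.191, 0.982, -0.0], [-0.0, -0.0, -1.0]]
wrist_force: [-0.2, 0.0, -0.9]
finger_gap: 24.5
grasp_force: 26.3
```

Inside the well without force. About 1 mm more, then release.

>>> {"method": "move_arm", "body": {
  "translation": [
    [0, 0, 0.6],
    [0, 0, 1.2],
    [0, 0, 1.2]
  ],
  "roll": [0, 0, 0]
}}

```text
t: 19.9
tcp_pos: [568.5, 134.8, 73.8]
orientation: [[-0.982, 0.191, -0.0], [0.191, 0.982, 0.0], [0.0, 0.0, -1.0]]
wrist_force: [0.5, 0.1, -1.1]
finger_gap: 24.7
grasp_force: 26.3
```

>>> {"method": "move_arm", "body": {
  "translation": [
    [0, 0, 0],
    [0, 0, 0],
    [0, 0, 0],
    [0, 0, 0]
  ],
  "roll": [0, 0, 0, 0],
  "gripper": 0
}}

```text
t: 20.4
tcp_pos: [568.5, 134.8, 73.9]
orientation: [[-0.982, 0.191, 0.0], [0.191, 0.982, -0.0], [-0.0, -0.0, -1.0]]
wrist_force: [-0.4, 0.2, 0.9]
finger_gap: 42.3
grasp_force: 0.0
```

>>> {"method": "move_arm", "body": {
  "translation": [
    [0, 0, -15],
    [0, 0, -45],
    [0, 0, -90],
    [40, 0, -120],
    [80, 0, -120]
  ],
  "roll": [0, 0, 0, 0, 0]
}}

```text
t: 21.02
tcp_pos: [490.4, 150.3, 197.1]
orientation: [[-0.982, 0.191, 0.005], [0.191, 0.982, 0.001], [-0.005, 0.002, -1.0]]
wrist_force: [0.3, 0.6, 0.3]
finger_gap: 42.8
grasp_force: 0.0
```

Run:
```python
from hung import *
s,P,Q=hung();save(s,'w12')
m=(abs(Q[...,2]-130)<3.5)&(np.hypot(Q[...,0]+51,Q[...,1]-6.3)<18);q=Q[m]
print('slide top',len(q),cv2.minEnclosingCircle(q[:,:2].astype(np.float32)),np.median(q[:,2]),np.percentile(q[:,2],95))
for zz in (95,115):
    m=(abs(Q[...,2]-zz)<2.5)&(np.hypot(Q[...,0]+51,Q[...,1]-6.3)<18);q=Q[m]
    if len(q)>5: print(zz,'in min %.1f'%q[:,0].min(),'lat %.1f %.1f'%(q[:,1].min(),q[:,1].max()))
print(monitor.read_state()['tcp_pos'])
```

```text
floor 9770 ((-52.975215911865234, -1.5743675231933594), (83.92765808105469, 112.21150970458984), 0.012920120730996132) 84.36902612099405
slopes deg [0.60909577 0.01165998] 84.91182596854301
plate top 29 [ -0.76013655  56.85447857 127.51228871] [  4.07111337  59.72311033 131.95185844]
well 1015 [-48.7 -32. ] 16.9 70.59948241016512
well 400 [-48.5  38.5] 10.1 70.68647730862163
slide top 687 ((-51.31893539428711, 6.950824737548828), 13.121123313903809) 130.20699978914521 131.41319093667897
95 in min -63.9 lat -5.4 19.3
115 in min -64.6 lat -5.4 19.7
[485.27885959 151.01708914 196.57695945]
```

The slide top is at 130.2, as it should be with the tube on the well's bottom (70 + 60). The tube stands upright, the holder is level, and the robot is clear.

```bash
python3 -c "
from h import *
print(robot.job_done())"
```

```text
the job is handed in; nothing more can be done
None
```

I hung the holder level and fully home on both studs and stood the glass slide on the bottom of the middle well, then handed the job in at about 21 s without moving anything else.

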